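# Hold a spring clip open over the recipe card

### The job

The chrome spring clip is biting the top edge of the plain wooden bookend. Squeeze its handles to take it off, turn it so that its blue handle is on the blue-dot side of the yellow recipe card on the other bookend, and lower the wide-open jaws squarely over the middle of the card's top edge, one jaw on each side and clearly past the edge, without biting or bumping the card. Finish while still holding it like that, squeezed open around the card edge and touching only your gripper, so that I can slip a receipt in; do not drop the clip, and leave the lunch box, saucer and pen cup where they are.

Things in the scene. Friction and masses are not known exactly. Their poses are not given: they have to be found in the camera images.
- clip_pivot (a point): Centre of the loose spring clip (65 g, 30 mm wide along y), on its pivot axis. Axes of the blue half: z up to the handles, y along the pivot, x to the blue handle. At the start it stands upright with the pivot 20 mm above the board it bites. Jaws: plates 3.5 mm thick reaching 38 mm below the pivot; pivot coil 12 mm thick.
- clip: The same clip as a whole body; origin and axes as clip_pivot. Squeezed fully, each half turns 0.3 rad: the handle bars then measure 26 mm over all and stand 42 mm above the pivot, and the jaw tips are 29 mm apart.
- bar_blue (a point): Centre of the blue handle's end bar: round, 10 mm thick, 34 mm long along y, 38 mm above the pivot and 20 mm to its +x side. The two bars are what to squeeze; they measure 50 mm over their outsides at the start.
- bar_black (a point): Centre of the black handle's end bar, same size, 38 mm above the pivot and 20 mm to its -x side.
- tip_blue (a point): Tip of the jaw on the blue handle's side: middle of its lower inner edge, 38 mm below the pivot.
- tip_black (a point): Tip of the jaw on the black handle's side: middle of its lower inner edge, 38 mm below the pivot.
- clip_jaw (a joint): Opening of the clip between its two halves, rad: 0 = biting the 8 mm board, -0.18 = shut, 0.60 = wide open against a stop. The spring shuts it: about 3.5 N on each handle bar at 0, 7.5 N at 0.60.
- park_edge (a point): Middle of the top edge of the plain bookend's upright board, 100 mm above the counter; the board is 8 mm thick along x, 100 mm long along y; z up. Its foot (12 mm high) reaches 90 mm to +x. The clip bites it up to 15 mm from the middle.
- park_bookend: The plain fixed wooden bookend on which the clip is parked; origin on the counter under the middle of the board, axes as park_edge.
- card_edge (a point): Middle of the top edge of the stiff yellow recipe card, 130 mm above the counter. x is square to the card and points to the blue-dot side, y runs along the edge, z up. The card is 4 mm thick, 100 mm long, and fixed upright.
- card_bookend: The fixed wooden bookend with the yellow card; origin on the counter under the card, axes as card_edge. Its back board, 110 mm long and 85 mm high, stands 51 mm to -x of the card.
- dot (a point): Blue dot, 28 mm across, on the foot of the card's bookend, 48 mm from the card on its +x side.
- lunch_box: Teal lunch box with four white lid tabs, 116 x 176 x 60 mm, loose; origin at the centre of its underside. Leave alone.
- saucer: White ceramic saucer, 120 mm across, 18 mm high, loose; origin at the centre of its underside. Leave alone.
- pen_cup: Clear cup with three pencils, 68 mm across, 165 mm high with the pencils, loose; origin at the centre of its underside. Leave alone.

How it is judged:
On the way:
1. the clip is squeezed open and lifted clear of the plain bookend (value of joint clip_jaw above 0.15 rad and z of each of tip_blue, tip_black in the frame of park_edge above 0.005 m and contact force between clip and park_bookend below 0.1 N), for 0.1 s.
At the end, for the whole second after the job is handed in: Gripper squeezes the still clip (>3 N), open >0.25 rad, blue jaw on the dot side, tips 4 mm or more from the card's mid-plane and 5 mm below its edge, pivot 4 mm above it, within 25 mm of its middle, square within 0.25 rad, touching no bookend or card; bystanders within 30 mm (value of joint clip_jaw above 0.25 rad and x of tip_blue in the frame of card_edge above 0.004 m and x of tip_black in the frame of card_edge below -0.004 m and z of each of tip_blue, tip_black in the frame of card_edge below -0.005 m and y of clip_pivot in the frame of card_edge between -0.025 and 0.025 m and z of clip_pivot in the frame of card_edge above 0.004 m and angle between the y axis of clip_pivot and the y axis of card_edge, either way round below 0.25 rad and contact force between the fingers and clip above 3 N and contact force between clip and card_bookend below 0.2 N and contact force between clip and park_bookend below 0.2 N and linear speed of clip below 0.03 m/s and distance of each of lunch_box, saucer, pen_cup from where it was at the start of the episode below 0.03 m); the arm keeps its last pose, push and grip.
It fails at once if the clip bites or hits the card (over 5 N) (contact force between clip and card_bookend above 5 N).
It fails at once if the robot bumps the card or its bookend (over 8 N) (contact force between any of the fingers, the arm and card_bookend above 8 N).
It fails at once if the clip is dropped (height (world z) of clip_pivot below 0.07 m).
It fails at once if a bystander is shoved (distance of any of lunch_box, saucer, pen_cup from where it was at the start of the episode above 0.04 m).
It also fails if it takes over 42 s, if anything falls off the work surface, if the arm or the gripper's body presses on something with over 40 N, if the wrist force passes 120 N, or if a joint passes its speed limit or range.

### The arm

A 7-joint arm with a two-finger parallel gripper is mounted at the origin on the work surface. World frame = base frame: x ahead of the robot, y to its left, z up, the work surface at z = 0. Lengths are in m, angles in rad, forces in N, time in s.
With the tool pointing down it reaches from about 0.425 to 0.8 m from the base axis. Payload 8.3 kg.
Tool frame: the origin (TCP) lies midway between the tips of the shut fingers; the grasp point (between the pads) lies 19 mm behind it; z points along the fingers, y is the line along which they close (so a half turn about z gives the same grasp; the last joint's range is limited). The gripper opens to 85 mm and grips with 20 to 120 N. Pads are 22 mm wide; open, the fingers measure 114 mm over their backs; the gripper's body (76 mm by 85 mm) begins 54 mm behind the grasp point. The pads swing forward as they close: fully open they stand 13 mm farther back than shut.
Start: joints at [-1.175, 0.383, 0.016, 1.37, -0.006, 1.388, -0.046], TCP at [0.277, 0.56, 0.231] pointing down, gripper open.
Joint ranges: [-2.95, 2.95], [-0.25, 2.06], [-1.52, 1.56], [0.18, 2.33], [-1.44, 4.58], [0.02, 2.06], [-3.01, 3.01]. Speed limits (rad/s): [2.39, 2.39, 3.01, 3.01, 3.14, 3.14, 3.14].

### API

Orientations are given as a unit quaternion [x, y, z, w].
In Python, from rig import ctrl gives the robot as it stands.
- The arm moves only by the tool move_arm, never from a script. Its argument "commands" is a list that holds one entry, the list of rows, each a list of 6 numbers: the shift along the tool's x, y, z in cm, then the turn, a rotation vector about the tool's x, y, z in degrees. A call has 1 to 20 rows; each row is the pose to reach, as a shift and turn from the pose commanded when the call began, along the tool's axes at that moment; what a row does not reach only later rows make up. A row lasts 1/8 s, in which the tool goes at most 62.5 mm and 10.7 degrees, less where a joint would pass 70% of its speed; a pose out of reach is approached as far as the arm can. A call with a gripper value outside its range is refused whole. "gripper" is the opening, from -1 (shut) to 1 (fully open), set as the call begins (left out, the last holds). The fingers move at their own pace and stop on an object; "newtons" is the grip in N (left out, the last holds). Time passes only in rows, so rows that repeat a pose let the fingers close. It gives the time, the measured TCP pose, the force, the opening and the grip force at its end, in the units of the state.
- ctrl.state(): the state, without advancing time (a new reading comes with each control period).
- ctrl.snapshot(name): name is "scene" or "top" or "wrist"; returns a dict with "pixels" (400x640x3 uint8, blue, green, red), "vertical_fov" (degrees; the focal length in pixels is half the picture's height over the tangent of half this angle, whatever the lens; pixels are square), "cx", "cy" (the principal point, pixels), "pose" (4x4, takes a point from camera to world coordinates). Camera axes: x right, y up, looking along -z (the intrinsics and any distortion apply to the point x, -y, -z); pixel columns grow to the right and rows downward; lengths in m; the calibration is good to about 2 mm. A picture is of the moment at which its call begins. There is no depth.
- ctrl.job_done(): hands the job in; it is judged then, once.
The state is a dict: "time": time; "joints": joint angles; "dq": joint speeds; "effort": joint torques, N m; "eef_pos": TCP position; "tool_rot": TCP orientation; "contact_force": force on the tool from outside, world axes, zero at the start; "wrist_torque": the same for the moment, N m; "grip_width": finger opening in m; "grip_force": force on a finger pad.
Only numpy, scipy, OpenCV 4.12 (cv2) and the standard library are available. Lean on these libraries where they do the work, as an engineer would, in place of code of your own. Each camera call takes 0.05 s, during which the arm holds its last target. There are 200 camera calls.

## Working session

There is one attempt and no reset: what is moved stays moved. The work goes in short steps, Python scripts to look and compute and a tool call to move; the robot and the scene stay as the last step left them, time stands still between calls to the robot, and variables do not carry over. Pictures are saved under pics/ and viewed, at most 10 in all, crops included, and the job is handed in when it is done.

Besides the shell and the picture viewer there is one more tool, called as name([rows], argument=value, ...), one row to a line, values as JSON. move_arm: Moves the arm, as the interface text tells. Its arguments: {"type":"object","properties":{"commands":{"type":"array","items":{"type":"array","items":{"type":"array","items":{"type":"number"}}}},"gripper":{"type":"number"},"newtons":{"type":"number"}},"required":["commands"]}

```bash
mkdir -p pics; cat > h.py <<'E'
import numpy as np,cv2,pickle
from rig import ctrl
def snap(n,f):
    s=ctrl.snapshot(n); cv2.imwrite(f'pics/{f}.png',s['pixels']); pickle.dump(s,open(f'pics/{f}.pkl','wb')); return s
def load(f): return pickle.load(open(f'pics/{f}.pkl','rb'))
def cam(s):
    f=200/np.tan(np.radians(s['vertical_fov'])/2); return f,s['cx'],s['cy'],np.array(s['pose'])
def ray(s,u,v):
    f,cx,cy,P=cam(s); d=P[:3,:3]@np.array([(u-cx)/f,-(v-cy)/f,-1]); return P[:3,3],d
def onz(s,u,v,z):
    o,d=ray(s,u,v); return o+d*(z-o[2])/d[2]
def proj(s,p):
    f,cx,cy,P=cam(s); q=P[:3,:3].T@(np.array(p)-P[:3,3]); return np.array([cx+f*q[0]/-q[2],cy-f*q[1]/-q[2]])
def tri(obs):
    A=np.zeros((3,3));b=np.zeros(3)
    for s,u,v in obs:
        o,d=ray(s,u,v); d=d/np.linalg.norm(d); M=np.eye(3)-np.outer(d,d); A+=M;b+=M@o
    return np.linalg.solve(A,b)
E
python3 - <<'E'
from h import *
for n in('scene','top','wrist'):
    s=snap(n,n+'0'); print(n,[k for k in s],s['vertical_fov'],s['cx'],s['cy'],np.round(s['pose'],3).tolist(), {k:v for k,v in s.items() if k not in('pixels','pose')})
print(ctrl.state())
E
```

```text
scene ['pixels', 'vertical_fov', 'cx', 'cy', 'pose'] 56.43355840473448 316.7000095339461 203.47831994281125 [[-0.555, -0.503, 0.662, 1.175], [0.832, -0.343, 0.437, 0.4], [0.007, 0.793, 0.609, 0.656], [0.0, 0.0, 0.0, 1.0]] {'vertical_fov': 56.43355840473448, 'cx': 316.7000095339461, 'cy': 203.47831994281125}
top ['pixels', 'vertical_fov', 'cx', 'cy', 'pose'] 46.0592555391207 310.6960796152827 201.63851661407602 [[0.021, 0.994, -0.107, 0.438], [-1.0, 0.023, 0.018, 0.025], [0.021, 0.107, 0.994, 1.424], [0.0, 0.0, 0.0, 1.0]] {'vertical_fov': 46.0592555391207, 'cx': 310.6960796152827, 'cy': 201.63851661407602}
wrist ['pixels', 'vertical_fov', 'cx', 'cy', 'pose'] 67.79172636797638 322.9596665004652 198.97629748003007 [[0.443, -0.86, -0.253, 0.213], [0.897, 0.424, 0.126, 0.591], [-0.001, -0.282, 0.959, 0.373], [0.0, 0.0, 0.0, 1.0]] {'vertical_fov': 67.79172636797638, 'cx': 322.9596665004652, 'cy': 198.97629748003007}
{'time': 0.15, 'joints': array([-1.17488793,  0.38408438,  0.01637164,  1.37088879, -0.00633893,
        1.38822957, -0.0464844 ]), 'dq': array([-2.84468616e-04, -3.28416096e-03,  7.29685133e-05, -4.18623917e-03,
        8.27757513e-04,  1.96032848e-04,  1.22073758e-03]), 'effort': array([ 1.81886437e-03, -6.28156614e+01,  8.45286995e-01, -3.72166729e+01,
        1.68225041e-02,  1.09878980e-02, -6.14467785e-05]), 'eef_pos': array([0.27657492, 0.56003593, 0.23049487]), 'tool_rot': array([ 2.27360268e-01,  9.73810401e-01, -7.58144204e-04, -1.89740786e-04]), 'contact_force': array([-0.17648782,  0.55785266, -0.35424369]), 'wrist_torque': array([ 0.00516207,  0.02484602, -0.03578616]), 'grip_force': 0.0, 'grip_width': 0.08532708203305961}
```

View pics/scene0.png

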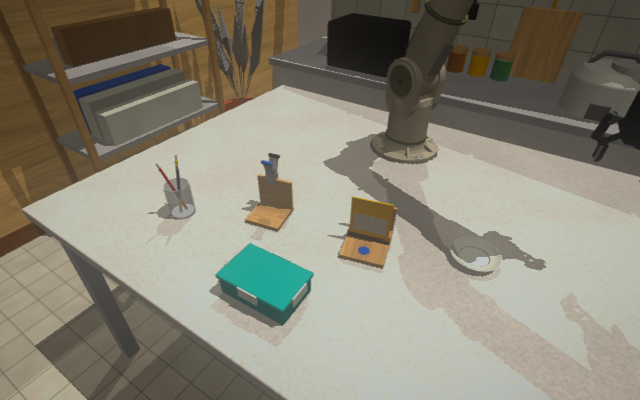

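View pics/top0.png

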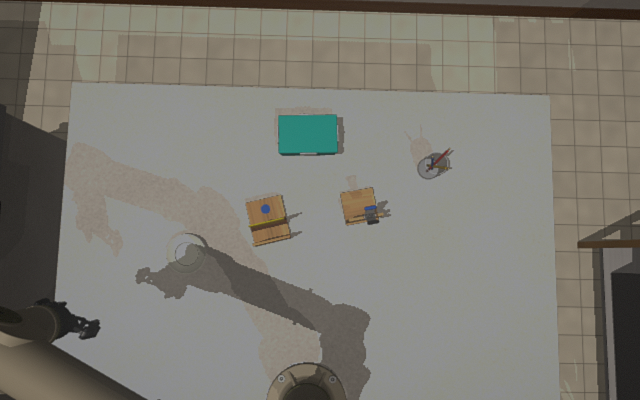

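The scene shows the clip on the plain bookend at about (270,165), the card at (372,205) and the dot at (364,251). The top view shows the clip at (371,213) and the dot at (265,209). Next I'll enlarge these areas.

```bash
python3 - <<'E'
from h import *
t=load('top0');s=load('scene0')
a=cv2.resize(t['pixels'][175:255,230:390],None,fx=5,fy=5,interpolation=cv2.INTER_CUBIC)[:, :800]
b=cv2.resize(s['pixels'][145:275,235:405],(0,0),fx=4.6,fy=4.6,interpolation=cv2.INTER_CUBIC)
cv2.imwrite('pics/ta.png',a);cv2.imwrite('pics/sb.png',b);print(a.shape,b.shape)
for n,u,v,z in(('dot',265,209,.012),('clip',371,213,.14),):print(n,onz(t,u,v,z))
print('dot scene',onz(s,364,251,.012))
E
```

```text
(400, 800, 3) (598, 782, 3)
dot [0.56468892 0.13569292 0.012     ]
clip [ 0.54887548 -0.16517062  0.14      ]
dot scene [0.56788823 0.13885414 0.012     ]
```

View pics/ta.png

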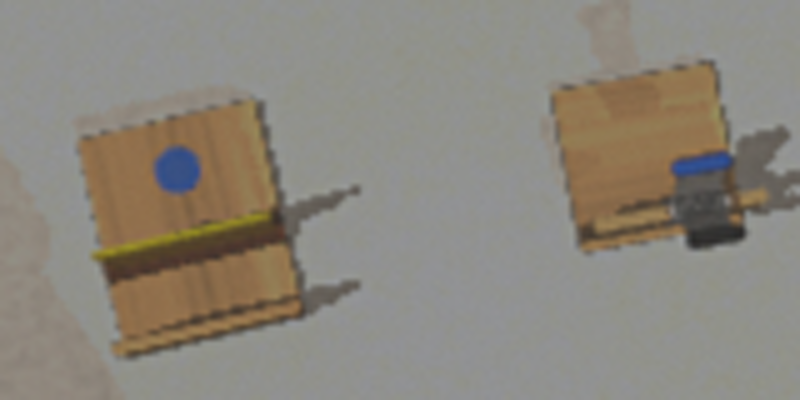

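View pics/sb.png

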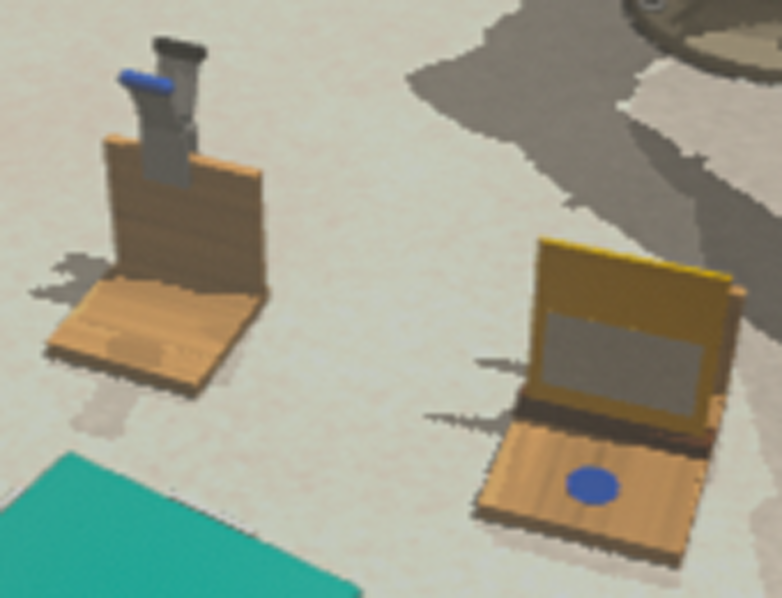

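```bash
python3 - <<'E'
from h import *
t=load('top0');s=load('scene0')
T=lambda u,v:(t,230+(u+.5)/5-.5,175+(v+.5)/5-.5)
S=lambda u,v:(s,235+(u+.5)/4.6-.5,145+(v+.5)/4.6-.5)
P={'blue':((702,164),(146,82),.158),'black':((715,237),(180,49),.158),'cardA':((95,255),(731,276),.13),'cardB':((273,214),(540,241),.13),'dot':((177,170),(592,486),.012),'parkL':((580,238),(261,174),.1)}
for n,(a,b,z) in P.items():
    print(n,onz(*T(*a),z).round(4),onz(*S(*b),z).round(4),tri([T(*a),S(*b)]).round(4))
q=ctrl.state();from scipy.spatial.transform import Rotation as R
print(R.from_quat(q['tool_rot']).as_matrix().round(3))
E
```

```text
blue [ 0.5625 -0.1597  0.158 ] [ 0.5623 -0.1596  0.158 ] [ 0.5624 -0.1596  0.1581]
black [ 0.523 -0.167  0.158] [ 0.5234 -0.1669  0.158 ] [ 0.5231 -0.1671  0.1578]
cardA [0.5073 0.1699 0.13  ] [0.5064 0.172  0.13  ] [0.5069 0.171  0.13  ]
cardB [0.5321 0.0729 0.13  ] [0.5347 0.0779 0.13  ] [0.5316 0.0745 0.1269]
dot [0.5659 0.1357 0.012 ] [0.5666 0.1362 0.012 ] [0.5659 0.1359 0.0113]
parkL [ 0.5246 -0.0994  0.1   ] [ 0.5319 -0.1051  0.1   ] [ 0.5272 -0.1033  0.0975]
[[-0.897  0.443 -0.001]
 [ 0.443  0.897 -0.001]
 [ 0.    -0.002 -1.   ]]
```

move_arm([
  [[-6,-4,-2,0,0,5],[-12,-8,-2,0,0,10],[-18,-12,-2,0,0,15],[-23,-16,-2,0,0,19],[-28,-20,-2,0,0,22],[-33,-24,-2,0,0,25],[-36,-29,-2,0,0,30],[-39,-33,-2,0,0,34],[-42,-38,-1,0,0,38],[-46,-42,-1,0,0,43],[-50,-46,0,0,0,48],[-53,-50,0,0,0,51],[-55.9,-53.1,0,0,0,53],[-55.9,-53.1,0,0,0,53],[-55.9,-53.1,0,0,0,53],[-55.9,-53.1,0,0,0,53],[-55.9,-53.1,0,0,0,53],[-55.9,-53.1,0,0,0,53]],
], gripper=1, newtons=30)

```text
time: 2.4
eef_pos: [0.5429, -0.1626, 0.2314]
tool_rot: [0.638, 0.77, 0.0, -0.0]
contact_force: [0.9, 0.7, -0.0]
grip_width: 0.0856
grip_force: 0.0
```

```bash
python3 - <<'E'
from h import *
from scipy.spatial.transform import Rotation as R
w=snap('wrist','w1');q=ctrl.state();print(q['time'],q['eef_pos'],R.from_quat(q['tool_rot']).as_matrix().round(3),q['joints'].round(2))
for p in([.5624,-.1596,.158],[.5231,-.167,.158]):print(proj(w,p))
E
```

```text
2.45 [ 0.54285123 -0.16275071  0.2314099 ] [[-0.187  0.982  0.   ]
 [ 0.982  0.187  0.   ]
 [ 0.     0.    -1.   ]] [-0.28  0.29  0.65  1.56 -0.18  1.35  0.57]
[347.81840446 209.68323438]
[295.44265927 209.56787109]
```

View pics/w1.png

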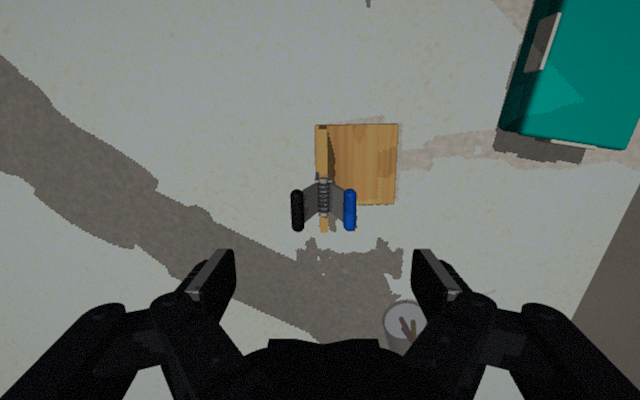

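The wrist view has the black bar at (297,210) and the blue bar at (350,210), within 2 px of my estimate and square to the fingers. I'll go down and squeeze.

move_arm([
  [[0,0,3,0,0,0],[0,0,6,0,0,0],[0,0,8,0,0,0],[0,0,9.3,0,0,0],[0,0,9.3,0,0,0],[0,0,9.3,0,0,0],[0,0,9.3,0,0,0]],
])

```text
time: 3.32
eef_pos: [0.5434, -0.1635, 0.1392]
tool_rot: [0.638, 0.77, 0.0, 0.001]
contact_force: [0.8, -0.2, -0.7]
grip_width: 0.0859
grip_force: 0.0
```

move_arm([
  [[0,0,0,0,0,0],[0,0,0,0,0,0],[0,0,0,0,0,0],[0,0,0,0,0,0],[0,0,0,0,0,0],[0,0,0,0,0,0],[0,0,0,0,0,0],[0,0,0,0,0,0],[0,0,0,0,0,0],[0,0,0,0,0,0],[0,0,0,0,0,0],[0,0,0,0,0,0]],
], gripper=-1, newtons=30)

```text
time: 4.82
eef_pos: [0.5428, -0.1633, 0.1383]
tool_rot: [0.638, 0.77, -0.0, 0.0]
contact_force: [-0.2, 0.5, -0.4]
grip_width: 0.0238
grip_force: 31.2
```

```bash
python3 - <<'E'
from h import *
w=snap('wrist','w2');s=snap('scene','s2');t=snap('top','t2');q=ctrl.state();print(q['eef_pos'],q['grip_width'],q['grip_force'],q['contact_force'])
a=cv2.resize(s['pixels'][120:220,230:330],(400,400),interpolation=cv2.INTER_CUBIC)
b=cv2.resize(w['pixels'][120:400,200:440],(343,400),interpolation=cv2.INTER_CUBIC)
cv2.imwrite('pics/m2.png',np.hstack([a,b]))
E
```

```text
[ 0.54277041 -0.16331098  0.13827131] 0.023467392817967565 31.22392773628235 [-0.18235193  0.06769349  0.01937811]
```

View pics/m2.png

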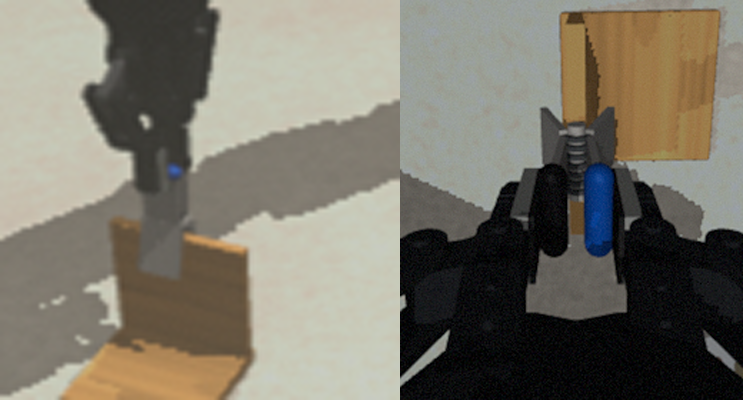

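The bars are squeezed to about 24 mm at 31 N, and the jaws are spread around the board. Lifting now.

move_arm([
  [[0,0,-0.7,0,0,0],[0,0,-1.5,0,0,0],[0,0,-2.5,0,0,0],[0,0,-3.5,0,0,0],[0,0,-5,0,0,0],[0,0,-6.5,0,0,0],[0,0,-8,0,0,0],[0,0,-9,0,0,0],[0,0,-9,0,0,0],[0,0,-9,0,0,0],[0,0,-9,0,0,0]],
])

```text
time: 6.35
eef_pos: [0.5425, -0.1631, 0.2276]
tool_rot: [0.638, 0.77, -0.0, -0.001]
contact_force: [0.5, -0.1, -1.2]
grip_width: 0.0236
grip_force: 31.2
```

```bash
python3 - <<'E'
from h import *
w=snap('wrist','w3');s=snap('scene','s3');q=ctrl.state();print(q['eef_pos'],q['grip_width'],q['grip_force'],q['contact_force'])
a=cv2.resize(s['pixels'][80:200,230:350],(480,480),interpolation=cv2.INTER_CUBIC)
b=cv2.resize(w['pixels'][160:340,240:400],(427,480),interpolation=cv2.INTER_CUBIC)[:,50:370]
cv2.imwrite('pics/m3.png',np.hstack([a,b]))
E
```

```text
[ 0.54259761 -0.16317617  0.22777564] 0.023640776054857718 31.223754286766052 [-0.31409306  0.06332748 -1.74834652]
```

View pics/m3.png

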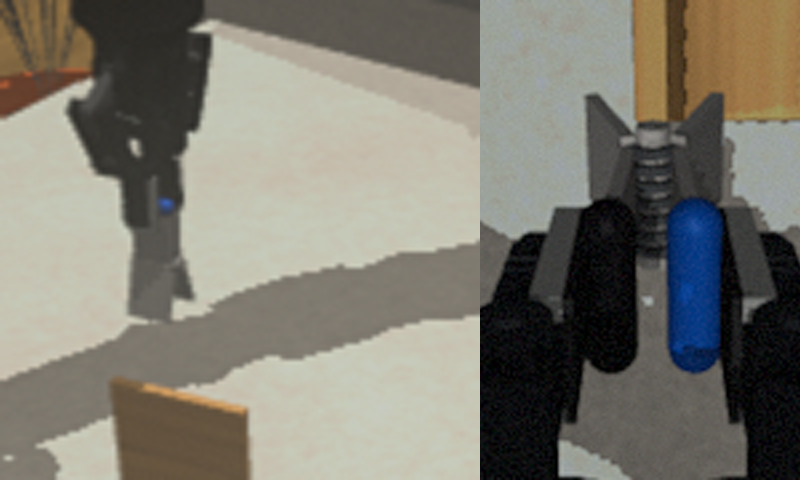

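move_arm([
  [[2,0.2,0,0,0,0],[5,0.5,0,0,0,-1],[9,1,0,0,0,-1.5],[13,1.5,0,0,0,-2],[17,2,0,0,0,-3],[21,2.5,0,0,0,-4],[25,2.9,0,0,0,-4.4],[27.5,3.1,0,0,0,-4.4],[28.5,3.1,0,0,0,-4.4],[28.5,3.1,0,0,0,-4.4],[28.5,3.1,0,0,0,-4.4],[28.5,3.1,0,0,0,-4.4],[28.5,3.1,0,0,0,-4.4]],
])

```text
time: 8.07
eef_pos: [0.5204, 0.1218, 0.2284]
tool_rot: [0.608, 0.794, 0.0, 0.0]
contact_force: [0.2, 0.4, -0.1]
grip_width: 0.0238
grip_force: 31.2
```

```bash
python3 - <<'E'
from h import *
from scipy.spatial.transform import Rotation as R
s3=load('s3')
c=np.array([.5425,-.163,.2095]);x=np.array([.982,.187,0]);y=np.array([-.187,.982,0])
for k in(14.5,18):
  for j in(-15,15):print('pred tip',k,j,proj(s3,c+x*k/1e3+y*j/1e3-[0,0,.036]), (proj(s3,c+x*k/1e3+y*j/1e3-[0,0,.036])-[230,80])*4)
w=snap('wrist','w4');s=snap('scene','s4');t=snap('top','t4');q=ctrl.state();print(q['eef_pos'],R.from_quat(q['tool_rot']).as_matrix().round(3),q['grip_width'],q['grip_force'])
for p in([.5069,.1707,.13],[.533,.0745,.13]):print(proj(w,p),proj(s,p))
a=cv2.resize(s['pixels'][120:240,310:420],(440,480),interpolation=cv2.INTER_CUBIC)
b=cv2.resize(w['pixels'][40:340,200:425],(360,480),interpolation=cv2.INTER_CUBIC)
cv2.imwrite('pics/m4.png',np.hstack([a,b]))
E
```

```text
pred tip 14.5 -15 [261.92564616 154.97135218] [127.70258464 299.88540872]
pred tip 14.5 15 [272.30358598 157.37146689] [169.2143439  309.48586758]
pred tip 18 -15 [261.24331803 155.60693918] [124.97327212 302.42775671]
pred tip 18 15 [271.64288003 158.01976816] [166.57152014 312.07907265]
[0.52032254 0.12228181 0.22829937] [[-0.26   0.965 -0.   ]
 [ 0.965  0.26   0.   ]
 [ 0.    -0.    -1.   ]] 0.023794706145382625 31.233660578727722
[321.67250672 138.18662022] [392.89980569 204.52879871]
[322.03506651 252.14863545] [351.10536364 196.18142577]
```

View pics/m4.png

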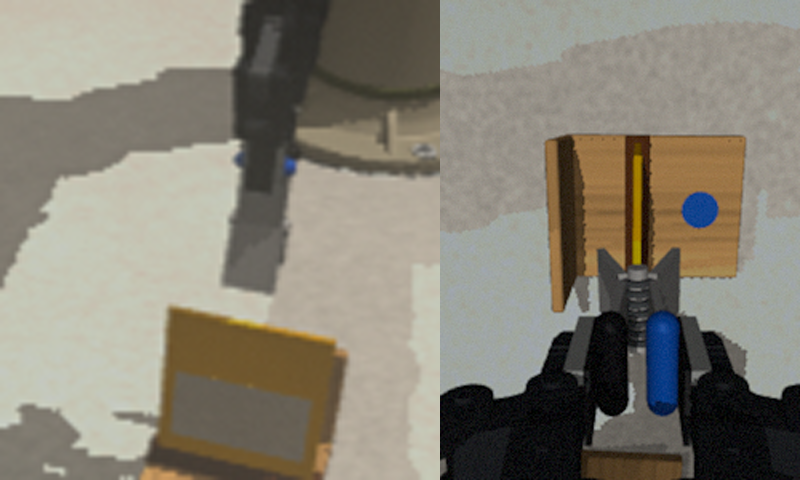

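The wrist view shows the card edge (crop column 637) midway between the jaws (597 and 680). It's parallel to them, with the blue handle on the dot side. Lowering slowly.

move_arm([
  [[0.2,0,0.8,0,0,0],[0.2,0,1.6,0,0,0],[0.2,0,2.4,0,0,0],[0.2,0,3.2,0,0,0],[0.2,0,3.8,0,0,0],[0.2,0,4.4,0,0,0],[0.2,0,5,0,0,0],[0.2,0,5.4,0,0,0],[0.2,0,5.8,0,0,0],[0.2,0,5.8,0,0,0],[0.2,0,5.8,0,0,0],[0.2,0,5.8,0,0,0],[0.2,0,5.8,0,0,0]],
])

```text
time: 9.85
eef_pos: [0.5198, 0.1245, 0.1704]
tool_rot: [0.608, 0.794, 0.0, 0.0]
contact_force: [-0.1, -0.1, -1.4]
grip_width: 0.0238
grip_force: 31.2
```

```bash
python3 - <<'E'
from h import *
w=snap('wrist','w5');s=snap('scene','s5');q=ctrl.state();print(q['time'],q['eef_pos'],q['grip_width'],q['grip_force'],q['contact_force'])
a=cv2.resize(s['pixels'][140:240,320:410],(432,480),interpolation=cv2.INTER_CUBIC)
b=cv2.resize(w['pixels'][40:340,200:425],(360,480),interpolation=cv2.INTER_CUBIC)
cv2.imwrite('pics/m5.png',np.hstack([a,b]))
E
```

```text
9.95 [0.51977734 0.12445909 0.17032931] 0.023941343827947763 31.233540773391724 [ 0.2850479   0.18183652 -1.85570572]
```

View pics/m5.png

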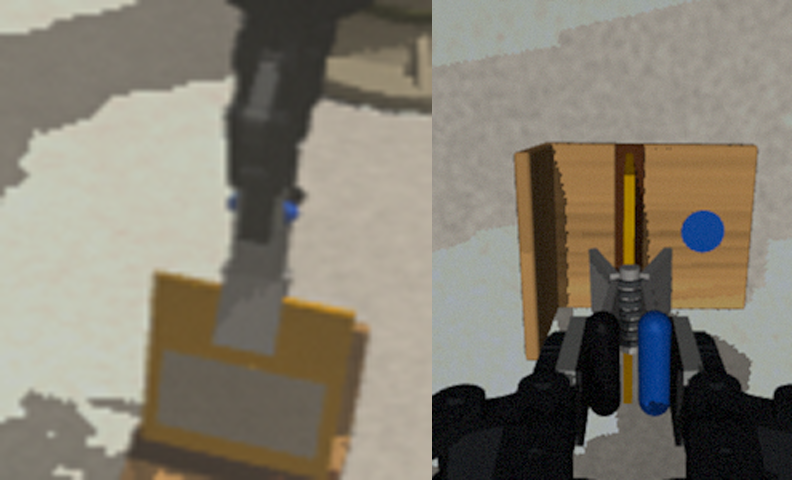

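The front jaw reaches well past the card's top edge, and the card runs centred between both jaws with no change in contact force. Handing in.

```bash
python3 -c "
from rig import ctrl
print(ctrl.job_done())"
```

```text
the job is handed in; nothing more can be done
None
```

The job is handed in with the arm still holding the clip squeezed open over the middle of the card's top edge, blue handle on the dot side. The last pictures showed it centred and clear of the card; the hand-in gave no verdict.

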